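Load a tile drilling jig and seat its template

ROBOT

A 6-joint arm with a two-finger parallel gripper is mounted at the origin on the work surface. World frame = base frame: x ahead of the robot, y to its left, z up, the work surface at z = 0. Lengths are in m, angles in rad, forces in N, time in s.
With the tool pointing down it reaches from about 0.3 to 0.775 m from the base axis. Payload 14.6 kg.
Tool frame: the origin (TCP) lies midway between the tips of the shut fingers; the grasp point (between the pads) lies 19 mm behind it (r.grasp_offset is the distance from the TCP to the grasp point, in m); z points along the fingers, y is the line along which they close (so a half turn about z gives the same grasp; the last joint's range is limited). The gripper opens to 94 mm and grips with 3 to 60 N. Pads are 16 mm wide; open, the fingers measure 119 mm over their backs; the gripper's body (75 mm by 177 mm) begins 78 mm behind the grasp point.
Start: joints at [-1.362, 0.3, 1.521, -0, 1.321, -0.067], TCP at [0.15, -0.529, 0.205] pointing down, gripper open.
Joint ranges: [-3.03, 3.03], [-0.79, 2.21], [0.23, 2.52], [-1.04, 4.18], [0, 3.07], [-2.55, 2.55]. Speed limits (rad/s): [2.22, 2.22, 2.57, 3.14, 3.14, 3.14].

INTERFACE

Orientations are given as [roll, pitch, yaw] about the fixed x, y, z axes, in that order (R = Rz(yaw) Ry(pitch) Rx(roll)).
In Python, from station import r, camera gives the robot as it stands.
- The arm moves only by the tool carry_out, never from a script. Its argument "deltas" is a list of rows, each an object with "delta_pos": the shift along the tool's x, y, z in mm, a list of three; "turn": the turn, a rotation vector about the tool's x, y, z in degrees, a list of three; "claw": the opening, from 0 (shut) to 1 (fully open). In form: [{"delta_pos": [tx, ty, tz], "turn": [rx, ry, rz], "claw": claw}, ...]. A call has 1 to 10 rows; each row shifts and turns the commanded pose from where the row before left it, along the tool's axes as they then stand; what a row does not reach is not made up. A row lasts 1/12 s, in which the tool goes at most 41.7 mm and 7.16 degrees, less where a joint would pass 70% of its speed; a pose out of reach is approached as far as the arm can. A call is refused whole if a number of a shift passes 41.7 or a number of a turn 7.16, either way. A call with a gripper value outside its range is refused whole. The fingers move at their own pace and stop on an object; "squeeze" is the grip in N (left out, the last holds). Time passes only in rows, so rows that do not move let the fingers close. It gives the time, the measured TCP pose, the force, the opening and the grip force at its end, in the units of the state.
- r.state(): the state, without advancing time (a new reading comes with each control period).
- camera(name): name is "side" or "top"; returns a dict with "color" (420x560x3 uint8, blue, green, red), "vfov" (degrees; the focal length in pixels is half the picture's height over the tangent of half this angle, whatever the lens; pixels are square), "cx", "cy" (the principal point, pixels), "R" (3x3) and "t" (3): a world point X has camera coordinates R X + t. Camera axes: x right, y down, z forward; pixel columns grow to the right and rows downward; lengths in m; the calibration is good to about 2 mm. A picture is of the moment at which its call begins. There is no depth.
- r.hand_in(): hands the job in; it is judged then, once.
The state is a dict: "time_s": time; "q": joint angles; "joint_vel": joint speeds; "tau": joint torques, N m; "position": TCP position; "eef_rot": TCP orientation; "wrist_force": force on the tool from outside, world axes, zero at the start; "moment": the same for the moment, N m; "width": finger opening in m; "grasp_force": force on a finger pad.
Only numpy, scipy, OpenCV 4.12 (cv2) and the standard library are available. Lean on these libraries where they do the work, as an engineer would, in place of code of your own. Each camera call takes 0.05 s, during which the arm holds its last target. There are 200 camera calls.

TASK

Slide the loose tile flat across the bench into the mouth of the drilling jig until it is home against the stop. Then take the drilling template off its sloping rest by its handle, feel for the jig's two locating pins, and lower the template over them, still held, until it lies flush on the jig; let go of it there, without pressing hard and without disturbing the other things on the bench.

Things in the scene. Friction and masses are not known exactly. Their poses are not given: they have to be found in the camera images.
- jig: Fixed plywood drilling jig: a U of two fences and a stop bar, 14 mm high, open towards its -y. Origin on the bench, at the centre of the homed tile's place; z up. Fences run from y = -50 to +68 mm, inner faces at x = +-56, outer at +-88 mm; stop bar's face at y = +50 mm, bar 18 mm thick. It carries two steel locating pins (see jig_top).
- jig_mouth (a point): Middle of the jig's mouth on the bench: x = 0, y = -50 mm in the jig's frame, axes as the jig's. Short flared lead-ins, 14 mm high, reach from the fence ends here outwards to y = -77 mm, opening to about x = +-74 mm.
- jig_top (a point): Point 14 mm above the jig's origin, level with the fence tops; axes as the jig's. Round pins with 6 mm tapered noses rise 16 mm above it: 14 mm thick at x = +71 mm, 10 mm thick at x = -71 mm. They stand in slots on one locked slide, so both share one y, set anew each time between -15 and +15 mm and not reported: find it by touch or sight.
- tile: Loose stone-look tile, 100 x 100 x 10 mm, about 0.24 kg, flat on the bench outside the jig's mouth. Origin at the centre of its underside, z up. Home: its centre at the jig's origin, its edge against the stop.
- template: Loose aluminium plate 180 (x) x 100 (y) x 8 mm, 0.45 kg, with a handle. Origin: centre of its underside, z to its upper side. Holes: 16 mm at x = +71, 12 mm at x = -71 (y = 0) for the thick and thin pins, so seated its x points as the jig's x; two 20 mm drill holes at y = +-22. Starts on the rest sloping 35 degrees, its +x end uphill and away from the robot, upper side leaning to the robot.
- template_handle (a point): Middle of the template's black bridge handle, 40 mm above the plate's underside, axes as the template's. Bar 86 mm long in x, 14 mm thick in y, 20 mm high in z (30 to 50 mm above the underside), on two 14 mm posts at x = +-36 mm. Grip it across its thickness, in the middle.
- rest: Fixed plywood sloping rest, about 165 x 120 mm in plan and 130 mm high, its board sloping up at 35 degrees along its +x (away from the robot), with an 8 mm lip at the low end. Origin on the bench under its centre, z up.
- tub: Bystander: loose white round tub, 80 mm diameter, 100 mm high; origin at the centre of its underside. Leave it alone.
- tape: Bystander: loose roll of paper tape lying flat, 100 mm diameter, 40 mm high; origin at the centre of its underside. Leave it alone.
- mallet: Bystander: loose hammer lying along its own x axis, about 0.3 m long; origin at its underside. Leave it alone.

How it is judged:
By the outcome, as a careful person would: the job done as asked, in the order asked, and still so for the second after the job is handed in, with the robot touching nothing.
It also fails if it takes over 72 s, if anything falls off the work surface, if the arm or the gripper's body presses on something with over 40 N, if the wrist force passes 120 N, or if a joint passes its speed limit or range.

## Working session

There is one attempt and no reset: what is moved stays moved. The work goes in short steps, Python scripts to look and compute and a tool call to move; the robot and the scene stay as the last step left them, time stands still between calls to the robot, and variables do not carry over. Pictures are saved under pics/ and viewed, at most 10 in all, crops included, and the job is handed in when it is done.

Besides the shell and the picture viewer there is one more tool, called after ">>>" as name(argument=value, ...) on one line, values as JSON. carry_out: Moves the arm, as the interface text tells. Its arguments: {"type":"object","properties":{"deltas":{"type":"array","items":{"type":"object","properties":{"delta_pos":{"type":"array","items":{"type":"number"}},"turn":{"type":"array","items":{"type":"number"}},"claw":{"type":"number"}}}},"squeeze":{"type":"number"}},"required":["deltas"]}

```bash
mkdir -p pics; ls
python3 - <<'E'
from station import r,camera
import cv2,numpy as np
for n in("top","side"):
    c=camera(n);cv2.imwrite(f"pics/{n}0.png",c["color"]);print(n,c["vfov"],c["cx"],c["cy"],np.round(c["R"],4).tolist(),np.round(c["t"],4).tolist(),[k for k in c])
    np.save(f"pics/{n}0.npy",c,allow_pickle=True)
print(r.state(),r.grasp_offset)
E
```

```text
pics
top 42.877461122668706 273.83324924574407 200.53938626247012 [[-0.0087, -0.9996, -0.0266], [-0.9825, 0.0135, -0.1858], [0.1861, 0.0245, -0.9822]] [0.0737, 0.655, 1.5677] ['color', 'vfov', 'cx', 'cy', 'R', 't']
side 45.694010777605214 286.34594577056123 198.89175126560608 [[0.9875, -0.1574, 0.0029], [-0.121, -0.7708, -0.6255], [0.1007, 0.6173, -0.7802]] [-0.6106, 0.1676, 1.0828] ['color', 'vfov', 'cx', 'cy', 'R', 't']
{'time_s': 0.1, 'q': array([-1.36158713e+00,  3.00416680e-01,  1.52150501e+00, -4.19578774e-05,
        1.32070445e+00, -6.65856625e-02]), 'joint_vel': array([-1.49111246e-03, -1.83068549e-03, -6.68807253e-04, -5.12637885e-05,
       -2.39945007e-03, -6.69112700e-04]), 'tau': array([ 4.14485726e-05, -5.32644618e+01, -3.53284657e+01,  7.08971615e-02,
        2.34898907e-02, -6.33384502e-05]), 'position': array([ 0.14971733, -0.52898896,  0.20494836]), 'eef_rot': array([-3.14055875e+00, -2.82130401e-05,  2.75805248e-01]), 'wrist_force': array([-0.73101249,  0.11304521,  0.71000123]), 'moment': array([-0.02240497, -0.01865994, -0.00017257]), 'grasp_force': 0.0, 'width': 0.0938519691089073} 0.0188
```

View pics/top0.png

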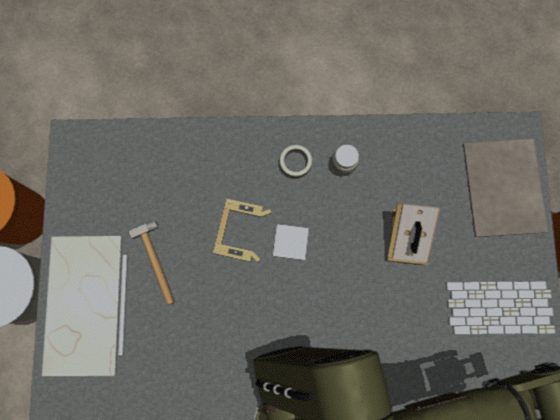

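View pics/side0.png

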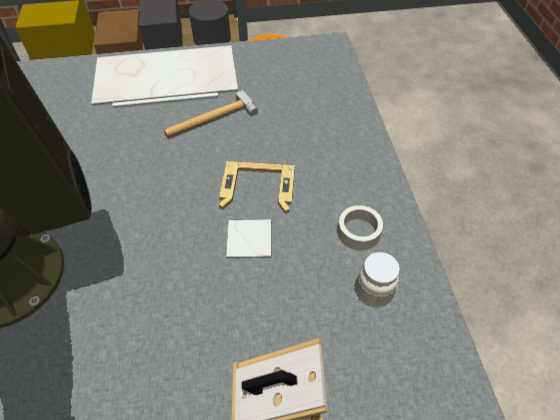

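The top view shows the jig at about (240,232) opening to the right (world -y), the tile at (291,242) and the rest with the template at (415,235). In the side view the jig is at (258,185), the tile at (249,239) and the handle at (270,382). Next I'll crop closer.

```bash
cat > h.py <<'E'
import numpy as np,cv2
def K(c):
    f=c["color"].shape[0]/2/np.tan(np.radians(c["vfov"]/2));return f
def ray(c,p):
    p=np.atleast_2d(p).astype(float);f=K(c)
    d=np.c_[(p[:,0]-c["cx"])/f,(p[:,1]-c["cy"])/f,np.ones(len(p))]@c["R"]
    return -c["R"].T@c["t"],d
def plane(c,p,z):
    o,d=ray(c,p);return (o+d*((z-o[2])/d[:,2])[:,None])[:,:2]
def proj(c,X):
    X=np.atleast_2d(X)@c["R"].T+c["t"];f=K(c)
    return np.c_[X[:,0]/X[:,2]*f+c["cx"],X[:,1]/X[:,2]*f+c["cy"]]
def tri(c1,p1,c2,p2):
    o1,d1=ray(c1,p1);o2,d2=ray(c2,p2);out=[]
    for a,b in zip(d1,d2):
        s=np.linalg.lstsq(np.c_[a,-b],o2-o1,rcond=None)[0];P,Q=o1+s[0]*a,o2+s[1]*b
        out.append(np.r_[(P+Q)/2,np.linalg.norm(P-Q)])
    return np.array(out)
def load(n): return np.load(f"pics/{n}.npy",allow_pickle=True).item()
E
python3 - <<'E'
from h import *
T,S=load("top0")["color"],load("side0")["color"]
def crop(I,x,y,w,h,k): return cv2.resize(I[y:y+h,x:x+w],None,fx=k,fy=k,interpolation=cv2.INTER_CUBIC)
C=np.zeros((600,800,3),np.uint8)
for (im,px,py) in [(crop(T,210,192,100,75,4),0,0),(crop(S,210,155,100,75,4),400,0),(crop(T,380,195,75,75,4),0,300),(crop(S,225,335,115,75,4),305,300)]:
    h,w=im.shape[:2];w=min(w,800-px);C[py:py+h,px:px+w]=im[:,:w]
cv2.imwrite("pics/crop1.png",C)
for n in("top0","side0"):
    c=load(n);I=c["color"];hsv=cv2.cvtColor(I,cv2.COLOR_BGR2HSV)
    x,y,w,h=(265,215,55,55) if n=="top0" else (220,212,60,52)
    g=I[y:y+h,x:x+w].min(2);m=(g>150).astype(np.uint8)
    n_,l,st,ce=cv2.connectedComponentsWithStats(m);k=1+st[1:,4].argmax()
    pts=np.argwhere(l==k)[:,::-1]+[x,y];P=plane(c,pts,0.010)
    rr=cv2.minAreaRect((P*1000).astype(np.float32));print(n,"tile mean",P.mean(0),rr,np.radians(rr[2]))
E
```

```text
top0 tile mean [0.53558344 0.01739031] ((536.0947875976562, 17.78878402709961), (98.48489379882812, 98.32667541503906), 81.76802062988281) 1.4271211828301027
side0 tile mean [0.53260208 0.01155136] ((531.0606689453125, 13.134410858154297), (102.39067077636719, 101.83394622802734), 82.11837768554688) 1.4332360670090336
```

View pics/crop1.png

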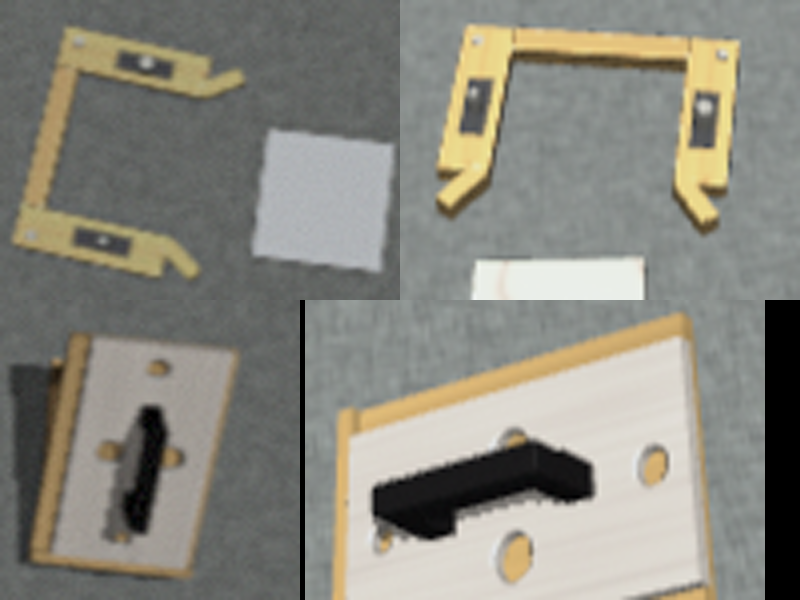

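The crops show pin noses in both slots (top view px ~(246.7,207.8) and (235.2,252)) and the holes and handle of the template. Next I'll measure all of these numerically.

```bash
cat > m1.py <<'E'
from h import *
T,S=load("top0"),load("side0")
for c in(T,S): print("cam",-c["R"].T@c["t"])
# jig corners
def jig(c,box,name):
    x,y,w,h=box;I=c["color"];hs=cv2.cvtColor(I,cv2.COLOR_BGR2HSV)
    m=cv2.inRange(hs,(12,80,90),(35,255,255));mm=np.zeros_like(m);mm[y:y+h,x:x+w]=m[y:y+h,x:x+w]
    cs,_=cv2.findContours(mm,cv2.RETR_EXTERNAL,cv2.CHAIN_APPROX_NONE)
    k=max(cs,key=cv2.contourArea);a=cv2.approxPolyDP(k,2.0,True)[:,0]
    P=plane(c,a,.014)*1000
    print(name,"jig poly");print(np.c_[a,P].round(1).tolist())
    fill=np.zeros_like(m);cv2.drawContours(fill,[k],-1,255,-1)
    hole=cv2.morphologyEx(((fill>0)&(m==0)).astype(np.uint8),cv2.MORPH_CLOSE,np.ones((3,3)))
    n,l,st,ce=cv2.connectedComponentsWithStats(hole)
    for i in range(1,n):
        if st[i,4]>12:
            ys,xs=np.nonzero(l==i);g=I[ys,xs].min(1).astype(float)
            wt=np.clip(g-110,0,None);p=np.array([(xs*wt).sum(),(ys*wt).sum()])/max(wt.sum(),1e-6)
            print(" slot",ce[i].round(2),st[i,4],"->",(plane(c,ce[i],.014)*1000).round(1),"pin px",p.round(2),"z30",(plane(c,p,.028)*1000).round(1))
jig(T,(205,190,72,80),"top");jig(S,(212,152,90,65),"side")
# handle (black) mask + template holes
for c,b,n in((T,(385,200,55,65),"top"),(S,(225,335,115,85),"side")):
    x,y,w,h=b;I=c["color"][y:y+h,x:x+w];m=(I.max(2)<45).astype(np.uint8)
    k,l,st,ce=cv2.connectedComponentsWithStats(m);i=1+st[1:,4].argmax()
    pts=(np.argwhere(l==i)[:,::-1]+[x,y]).astype(np.float32);print(n,"handle",st[i],ce[i]+[x,y],cv2.boxPoints(cv2.minAreaRect(pts)).round(1).tolist())
    hs=cv2.cvtColor(I,cv2.COLOR_BGR2HSV);m=cv2.inRange(hs,(8,75,70),(35,255,255))
    k,l,st,ce=cv2.connectedComponentsWithStats(m)
    for i in range(1,k):
        if st[i,4]>5: print("  wood blob",st[i,4],(ce[i]+[x,y]).round(2),st[i,:4]+[x,y,0,0])
E
python3 m1.py
```

```text
cam [0.35246251 0.02640191 1.66347251]
cam [ 0.51426873 -0.63539001  0.9514161 ]
top jig poly
[[227.0, 199.0, 672.0, 215.1], [214.0, 252.0, 505.5, 254.1], [245.0, 260.0, 479.8, 158.0], [252.0, 256.0, 491.9, 136.4], [257.0, 261.0, 476.4, 121.0], [258.0, 258.0, 485.6, 117.9], [252.0, 252.0, 504.2, 136.4], [219.0, 243.0, 533.3, 238.9], [230.0, 209.0, 639.9, 205.4], [261.0, 216.0, 616.4, 108.1], [270.0, 212.0, 628.7, 79.9], [262.0, 212.0, 629.0, 104.9], [261.0, 207.0, 644.9, 108.0], [232.0, 200.0, 668.5, 199.3], [228.0, 204.0, 655.9, 211.8]]
 slot [245.7 207.6] 80 -> [[643.7 156. ]] pin px [246.16 207.02] z30 [[643.  153.5]]
 slot [235. 252.] 87 -> [[504.8 189. ]] pin px [235.19 251.77] z30 [[504.2 187. ]]
side jig poly
[[226.0, 162.0, 501.6, 249.8], [219.0, 196.0, 475.6, 140.4], [222.0, 200.0, 481.8, 126.9], [219.0, 204.0, 473.8, 115.8], [221.0, 208.0, 477.6, 103.0], [231.0, 201.0, 502.9, 120.5], [237.0, 168.0, 527.4, 224.8], [244.0, 167.0, 545.3, 225.5], [241.0, 169.0, 537.1, 219.8], [280.0, 170.0, 634.1, 201.2], [278.0, 202.0, 613.9, 99.9], [286.0, 212.0, 628.2, 67.2], [288.0, 211.0, 
[... 710 characters left out ...]
 24 635] [267.78897638 381.3984252 ] [[240.3000030517578, 381.70001220703125], [292.6000061035156, 367.3999938964844], [296.8999938964844, 382.8999938964844], [244.5, 397.20001220703125]]
  wood blob 646 [266.69 362.84] [232 338  90  82]
  wood blob 7 [322. 353.] [322 350   1   7]
  wood blob 9 [323. 364.] [323 360   1   9]
  wood blob 9 [277.44 369.89] [276 369   4   3]
  wood blob 9 [324. 376.] [324 372   1   9]
  wood blob 33 [312.06 376.55] [310 373   5   8]
  wood blob 9 [325. 388.] [325 384   1   9]
  wood blob 10 [244.8 394.7] [244 393   3   5]
  wood blob 56 [277.73 399.16] [275 394   7  11]
  wood blob 9 [326. 399.] [326 395   1   9]
  wood blob 337 [305.46 414.56] [272 406  56  14]
```

```bash
cat > m2.py <<'E'
from h import *
T,S=load("top0"),load("side0")
names="h+71 d+22 d-22 h-71".split()
t=[(419.3,211.8),(407.1,232.4),(422.3,233.7),(409.2,254.0)]
s=[(312.05,376.5),(277.5,369.6),(277.7,399.2),(244.5,395.0)]
P=tri(T,t,S,s)
for n,p in zip(names,P): print(n,(p*1000).round(1))
print("len x",np.linalg.norm(P[0,:3]-P[3,:3]),"len y",np.linalg.norm(P[1,:3]-P[2,:3]))
# rigid fit: local (hole mid height 6 mm)
L=np.array([[71,0,6],[0,22,6],[0,-22,6],[-71,0,6]])/1000
from scipy.optimize import least_squares
from scipy.spatial.transform import Rotation as Ro
def pose(v): # yaw,pos ; slope 35
    return Ro.from_euler("ZY",[v[0],-np.radians(35)]),v[1:4]
def f(v):
    R,p=pose(v);return (R.apply(L)+p-P[:,:3]).ravel()
v=least_squares(f,[-.2,.52,-.36,.08]).x
R,p=pose(v);print("yaw",np.degrees(v[0]),"origin",p,"resid mm",(f(v).reshape(-1,3)*1000).round(1).tolist())
H=p+R.apply([0,0,.040]);print("handle",H,"x",R.apply([1,0,0]),"n",R.apply([0,0,1]))
for c,n in((T,"top"),(S,"side")):
    print(n,"pred bar ends top",proj(c,p+R.apply([[.043,0,.05],[-.043,0,.05],[0,0,.05]])).round(1).tolist())
E
python3 m2.py
```

```text
h+71 [ 605.1 -357.7  119.3    1.7]
d+22 [ 5.503e+02 -3.262e+02  8.780e+01  4.000e-01]
d-22 [ 545.2 -372.8   79.3    3. ]
h-71 [ 489.4 -341.8   31.8    3.8]
len x 0.1459482234390603 len y 0.04766815305846952
yaw -7.6090304945813845 origin [ 0.55089786 -0.35010328  0.07464642] resid mm [[0.1, 0.4, 0.9], [0.1, -1.6, -8.3], [-0.7, 1.4, 0.3], [0.5, -0.1, 7.0]]
handle [ 0.52815682 -0.34706533  0.1074125 ] x [ 0.81193915 -0.10846607  0.57357644] n [-0.56852591  0.07594876  0.81915204]
top pred bar ends top [[419.7, 227.4], [413.8, 253.5], [416.7, 240.6]]
side pred bar ends top [[283.6, 372.4], [242.3, 383.6], [262.5, 378.1]]
```

```bash
cat > go.py <<'E'
# plan(x,y,z mm, Rot target, n, claw): prints rows from the measured pose
from h import *
from scipy.spatial.transform import Rotation as Ro, Slerp
import json
from station import r
def down(yaw): return Ro.from_euler("xyz",[180,0,yaw],degrees=True)
def plan(p,R,n,start=None):
    s=r.state()
    p0,R0=start if start else (s["position"]*1000,Ro.from_euler("xyz",s["eef_rot"]))
    p=np.array(p,float);dv=(R0.inv()*R).as_rotvec(degrees=True)/n
    print("from",p0.round(1),R0.as_euler("xyz",degrees=True).round(1),"turn/row",dv.round(2),"mm/row",(np.linalg.norm(p-p0)/n).round(1))
    out=[];Rc=R0
    for i in range(n):
        out.append({"delta_pos":Rc.inv().apply((p-p0)/n).round(1).tolist(),"turn":dv.round(2).tolist()});Rc=Rc*Ro.from_rotvec(dv,degrees=True)
    for i in range(0,n,10):print(json.dumps(out[i:i+10]))
    return p,R
E
python3 - <<'E'
from go import *
plan([516,-58,120],down(76.55),20)
E
```

```text
from [ 149.7 -529.   204.9] [-179.9   -0.    15.8] turn/row [-0.   -0.   -3.04] mm/row 30.1
[{"delta_pos": [24.0, -17.7, 4.3], "turn": [-0.0, -0.0, -3.04]}, {"delta_pos": [24.9, -16.4, 4.3], "turn": [-0.0, -0.0, -3.04]}, {"delta_pos": [25.8, -15.0, 4.3], "turn": [-0.0, -0.0, -3.04]}, {"delta_pos": [26.5, -13.6, 4.3], "turn": [-0.0, -0.0, -3.04]}, {"delta_pos": [27.2, -12.2, 4.3], "turn": [-0.0, -0.0, -3.04]}, {"delta_pos": [27.8, -10.8, 4.3], "turn": [-0.0, -0.0, -3.04]}, {"delta_pos": [28.4, -9.3, 4.3], "turn": [-0.0, -0.0, -3.04]}, {"delta_pos": [28.8, -7.8, 4.3], "turn": [-0.0, -0.0, -3.04]}, {"delta_pos": [29.2, -6.2, 4.3], "turn": [-0.0, -0.0, -3.04]}, {"delta_pos": [29.5, -4.7, 4.3], "turn": [-0.0, -0.0, -3.04]}]
[{"delta_pos": [29.7, -3.1, 4.3], "turn": [-0.0, -0.0, -3.04]}, {"delta_pos": [29.8, -1.5, 4.3], "turn": [-0.0, -0.0, -3.04]}, {"delta_pos": [29.8, 0.1, 4.3], "turn": [-0.0, -0.0, -3.04]}, {"delta_pos": [29.8, 1.6, 4.3], "turn": [-0.0, -0.0, -3.04]}, {"delta_pos": [29.7, 3.2, 4.3], "turn": [-0.0, -0.0, -3.04]}, {"delta_pos": [29.4, 4.8, 4.2], "turn": [-0.0, -0.0, -3.04]}, {"delta_pos": [29.2, 6.3, 4.2], "turn": [-0.0, -0.0, -3.04]}, {"delta_pos": [28.8, 7.9, 4.2], "turn": [-0.0, -0.0, -3.04]}, {"delta_pos": [28.3, 9.4, 4.2], "turn": [-0.0, -0.0, -3.04]}, {"delta_pos": [27.8, 10.9, 4.2], "turn": [-0.0, -0.0, -3.04]}]
```

>>> carry_out(deltas=[{"delta_pos": [24, -17.7, 4], "turn": [0, 0, -3], "claw": 0.65}, {"delta_pos": [25, -16.4, 4], "turn": [0, 0, -3], "claw": 0.65}, {"delta_pos": [26, -15, 4], "turn": [0, 0, -3], "claw": 0.65}, {"delta_pos": [26.5, -13.6, 4], "turn": [0, 0, -3], "claw": 0.65}, {"delta_pos": [27, -12, 4], "turn": [0, 0, -3], "claw": 0.65}, {"delta_pos": [28, -11, 4], "turn": [0, 0, -3], "claw": 0.65}, {"delta_pos": [28, -9, 4], "turn": [0, 0, -3], "claw": 0.65}, {"delta_pos": [29, -8, 4], "turn": [0, 0, -3], "claw": 0.65}, {"delta_pos": [29, -6, 4], "turn": [0, 0, -3], "claw": 0.65}, {"delta_pos": [29.5, -5, 4], "turn": [0, 0, -3], "claw": 0.65}])

```text
time_s: 0.93
position: [0.334, -0.293, 0.1652]
eef_rot: [-3.141, -0.0, 0.802]
wrist_force: [-0.1, -1.0, 0.5]
width: 0.0608
grasp_force: 0.0
```

>>> carry_out(deltas=[{"delta_pos": [30, -3, 4], "turn": [0, 0, -3], "claw": 0.65}, {"delta_pos": [30, -1.5, 4], "turn": [0, 0, -3], "claw": 0.65}, {"delta_pos": [30, 0, 4], "turn": [0, 0, -3], "claw": 0.65}, {"delta_pos": [30, 1.5, 4], "turn": [0, 0, -3], "claw": 0.65}, {"delta_pos": [30, 3, 4], "turn": [0, 0, -3], "claw": 0.65}, {"delta_pos": [29, 5, 4], "turn": [0, 0, -3], "claw": 0.65}, {"delta_pos": [29, 6, 4], "turn": [0, 0, -3], "claw": 0.65}, {"delta_pos": [29, 8, 4], "turn": [0, 0, -3], "claw": 0.65}, {"delta_pos": [28, 9.5, 4], "turn": [0, 0, -3], "claw": 0.65}, {"delta_pos": [28, 11, 4], "turn": [0, 0, -3], "claw": 0.65}])

```text
time_s: 1.77
position: [0.5198, -0.0585, 0.125]
eef_rot: [-3.141, 0.0, 1.326]
wrist_force: [0.3, -0.3, -0.6]
width: 0.0607
grasp_force: 0.0
```

Run:
```python
from go import *
s=r.state();print(s["position"],np.degrees(s["eef_rot"]),s["width"])
plan([516,-58,4],down(76.55),6)
```

```text
[ 0.51983169 -0.05850089  0.12500814] [-1.79973150e+02  2.91656935e-03  7.59585046e+01] 0.06070276647845741
from [519.8 -58.5 125. ] [-180.    0.   76.] turn/row [-0.   0.  -0.1] mm/row 20.2
[{"delta_pos": [-0.1, -0.6, 20.2], "turn": [-0.0, 0.0, -0.1]}, {"delta_pos": [-0.1, -0.6, 20.2], "turn": [-0.0, 0.0, -0.1]}, {"delta_pos": [-0.1, -0.6, 20.2], "turn": [-0.0, 0.0, -0.1]}, {"delta_pos": [-0.1, -0.6, 20.2], "turn": [-0.0, 0.0, -0.1]}, {"delta_pos": [-0.1, -0.6, 20.2], "turn": [-0.0, 0.0, -0.1]}, {"delta_pos": [-0.1, -0.6, 20.2], "turn": [-0.0, 0.0, -0.1]}]
```

>>> carry_out(deltas=[{"delta_pos": [0, -0.6, 24], "turn": [0, 0, -0.1], "claw": 0.65}, {"delta_pos": [0, -0.6, 24], "turn": [0, 0, -0.1], "claw": 0.65}, {"delta_pos": [0, -0.6, 24], "turn": [0, 0, -0.1], "claw": 0.65}, {"delta_pos": [0, -0.6, 24], "turn": [0, 0, -0.1], "claw": 0.65}, {"delta_pos": [0, -0.6, 18], "turn": [0, 0, -0.1], "claw": 0.65}, {"delta_pos": [0, -0.6, 6], "turn": [0, 0, -0.1], "claw": 0.65}, {"delta_pos": [0, 0, 0], "turn": [0, 0, 0], "claw": 0.65}])

```text
time_s: 2.35
position: [0.5148, -0.0589, 0.0042]
eef_rot: [-3.139, 0.0, 1.334]
wrist_force: [-0.1, 0.3, 0.2]
width: 0.0613
grasp_force: 0.0
```

Run:
```python
from station import r,camera
import cv2,numpy as np
for n in("side",):
    c=camera(n);np.save(f"pics/{n}1.npy",c,allow_pickle=True)
    cv2.imwrite("pics/side1.png",cv2.resize(c["color"][150:300,170:340],None,fx=4,fy=4,interpolation=cv2.INTER_CUBIC))
s=r.state();print(s["position"],s["wrist_force"])
```

```text
[ 0.51564417 -0.05897575  0.00546539] [ 0.30560268 -0.54994908  1.65310365]
```

View pics/side1.png

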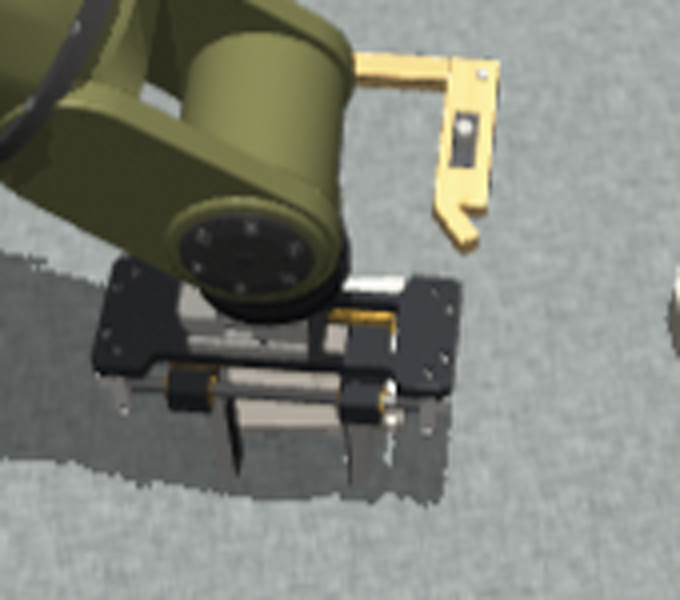

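The side view shows both fingertips just behind the tile at about px (229,269) and (259,270). Now I'll push along tool x, which is the jig's y.

>>> carry_out(deltas=[{"delta_pos": [2, 0, 2], "turn": [0, 0, 0], "claw": 0.65}, {"delta_pos": [8, 0, 0], "turn": [0, 0, 0], "claw": 0.65}, {"delta_pos": [8, 0, 0], "turn": [0, 0, 0], "claw": 0.65}, {"delta_pos": [8, 0, 0], "turn": [0, 0, 0], "claw": 0.65}, {"delta_pos": [8, 0, 0], "turn": [0, 0, 0], "claw": 0.65}, {"delta_pos": [8, 0, 0], "turn": [0, 0, 0], "claw": 0.65}, {"delta_pos": [8, 0, 0], "turn": [0, 0, 0], "claw": 0.65}, {"delta_pos": [8, 0, 0], "turn": [0, 0, 0], "claw": 0.65}, {"delta_pos": [8, 0, 0], "turn": [0, 0, 0], "claw": 0.65}, {"delta_pos": [8, 0, 0], "turn": [0, 0, 0], "claw": 0.65}])

```text
time_s: 3.23
position: [0.5333, 0.0137, 0.0035]
eef_rot: [3.142, 0.0, 1.334]
wrist_force: [-0.9, -3.8, 3.3]
width: 0.0613
grasp_force: 2.2
```

Run:
```python
from station import r,camera
from h import *
c=camera("top");np.save("pics/top2.npy",c,allow_pickle=True);s=r.state()
d=camera("side");np.save("pics/side2.npy",d,allow_pickle=True)
print(s["position"],s["wrist_force"])
f=lambda I:cv2.resize(I,None,fx=4,fy=4,interpolation=cv2.INTER_CUBIC)
cv2.imwrite("pics/push2.png",np.hstack([f(c["color"][190:290,205:305]),f(d["color"][150:250,205:305])]))
```

```text
[0.5335379  0.01488164 0.00342165] [-0.14005632  0.97237688 -0.15300302]
```

View pics/push2.png

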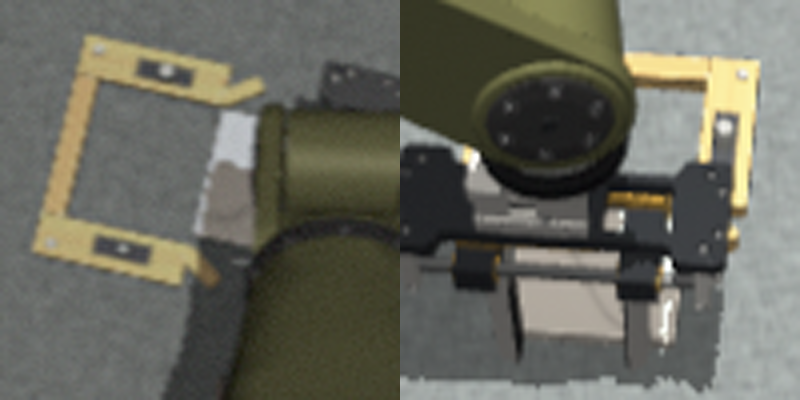

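Tile is square to the jig and about to enter the mouth (front edge from (220,110) to (195,235) in the crop). I'll keep pushing.

>>> carry_out(deltas=[{"delta_pos": [8, 0, 0], "turn": [0, 0, 0], "claw": 0.65}, {"delta_pos": [9, 0, 0], "turn": [0, 0, 0], "claw": 0.65}, {"delta_pos": [9, 0, 0], "turn": [0, 0, 0], "claw": 0.65}, {"delta_pos": [9, 0, 0], "turn": [0, 0, 0], "claw": 0.65}, {"delta_pos": [9, 0, 0], "turn": [0, 0, 0], "claw": 0.65}, {"delta_pos": [9, 0, 0], "turn": [0, 0, 0], "claw": 0.65}, {"delta_pos": [9, 0, 0], "turn": [0, 0, 0], "claw": 0.65}, {"delta_pos": [9, 0, 0], "turn": [0, 0, 0], "claw": 0.65}, {"delta_pos": [8, 0, 0], "turn": [0, 0, 0], "claw": 0.65}, {"delta_pos": [5, 0, 0], "turn": [0, 0, 0], "claw": 0.65}])

```text
time_s: 4.17
position: [0.5531, 0.0956, 0.0034]
eef_rot: [3.142, -0.0, 1.334]
wrist_force: [-1.3, -1.6, 0.1]
width: 0.0609
grasp_force: 0.9
```

>>> carry_out(deltas=[{"delta_pos": [2, 0, 0], "turn": [0, 0, 0], "claw": 0.65}, {"delta_pos": [2, 0, 0], "turn": [0, 0, 0], "claw": 0.65}, {"delta_pos": [2, 0, 0], "turn": [0, 0, 0], "claw": 0.65}])

```text
time_s: 4.42
position: [0.5543, 0.1003, 0.0034]
eef_rot: [-3.141, 0.0, 1.333]
wrist_force: [-0.4, -1.3, -0.1]
width: 0.0611
grasp_force: 0.8
```

>>> carry_out(deltas=[{"delta_pos": [2, 0, 0], "claw": 0.65}, {"delta_pos": [2, 0, 0], "claw": 0.65}, {"delta_pos": [2, 0, 0], "claw": 0.65}])

```text
invalid input
```

>>> carry_out(deltas=[{"delta_pos": [1.5, 0, 0], "claw": 0.65}, {"delta_pos": [1.5, 0, 0], "claw": 0.65}])

```text
invalid input
```

>>> carry_out(deltas=[{"delta_pos": [1, 0, 0], "claw": 0.65}, {"delta_pos": [1, 0, 0], "claw": 0.65}])

```text
invalid input
```

>>> carry_out(deltas=[{"delta_pos": [2, 0, 0], "turn": [0, 0, 0], "claw": 0.65}, {"delta_pos": [2, 0, 0], "turn": [0, 0, 0], "claw": 0.65}, {"delta_pos": [2, 0, 0], "turn": [0, 0, 0], "claw": 0.65}])

```text
time_s: 4.67
position: [0.5558, 0.1062, 0.0035]
eef_rot: [-3.142, 0.0, 1.333]
wrist_force: [-0.1, -1.0, -0.5]
width: 0.0612
grasp_force: 0.8
```

>>> carry_out(deltas=[{"delta_pos": [1.5, 0, 0], "turn": [0, 0, 0], "claw": 0.65}, {"delta_pos": [1.5, 0, 0], "turn": [0, 0, 0], "claw": 0.65}])

```text
time_s: 4.83
position: [0.5565, 0.1092, 0.0035]
eef_rot: [3.142, -0.0, 1.333]
wrist_force: [0.0, -1.5, -0.0]
width: 0.0612
grasp_force: 0.8
```

>>> carry_out(deltas=[{"delta_pos": [1, 0, 0], "turn": [0, 0, 0], "claw": 0.65}, {"delta_pos": [1, 0, 0], "turn": [0, 0, 0], "claw": 0.65}])

```text
time_s: 5.0
position: [0.5569, 0.1111, 0.0035]
eef_rot: [3.142, 0.0, 1.334]
wrist_force: [-0.4, -6.6, 0.9]
width: 0.061
grasp_force: 3.7
```

>>> carry_out(deltas=[{"delta_pos": [0.7, 0, 0], "turn": [0, 0, 0], "claw": 0.65}, {"delta_pos": [0, 0, 0], "turn": [0, 0, 0], "claw": 0.65}])

```text
time_s: 5.17
position: [0.557, 0.1111, 0.0035]
eef_rot: [-3.142, 0.001, 1.334]
wrist_force: [-0.7, -7.0, 0.6]
width: 0.0609
grasp_force: 3.6
```

>>> carry_out(deltas=[{"delta_pos": [0.5, 0, 0], "turn": [0, 0, 0], "claw": 0.65}, {"delta_pos": [0, 0, 0], "turn": [0, 0, 0], "claw": 0.65}])

```text
time_s: 5.33
position: [0.557, 0.1112, 0.0034]
eef_rot: [-3.141, 0.002, 1.333]
wrist_force: [-2.1, -10.7, 1.8]
width: 0.0613
grasp_force: 5.2
```

Position stopped and the force is rising, so the tile is home against the stop. I'll retreat and plan the grasp.

>>> carry_out(deltas=[{"delta_pos": [-10, 0, 0], "turn": [0, 0, 0], "claw": 0.65}, {"delta_pos": [-20, 0, -15], "turn": [0, 0, 0], "claw": 0.8}, {"delta_pos": [-20, 0, -35], "turn": [0, 0, 0], "claw": 1}, {"delta_pos": [-20, 0, -35], "turn": [0, 0, 0], "claw": 1}, {"delta_pos": [-20, 0, -35], "turn": [0, 0, 0], "claw": 1}, {"delta_pos": [-20, 0, -30], "turn": [0, 0, 0], "claw": 1}])

```text
time_s: 5.83
position: [0.531, 0.0043, 0.1559]
eef_rot: [3.14, -0.001, 1.334]
wrist_force: [0.8, 0.3, 0.5]
width: 0.0906
grasp_force: 0.0
```

```bash
cat >> go.py <<'E'
H=np.array([528.2,-347.1,107.4]);TX=Ro.from_euler("ZY",[-7.6,-35],degrees=True)
G=TX*Ro.from_euler("xyz",[180,0,180],degrees=True)  # tool x=-tx, y=ty, z=-n
n=TX.apply([0,0,1])
def tcp(back): return H+n*(back-18.8)
E
python3 - <<'E'
from go import *
print(G.as_matrix().round(2).tolist())
plan(tcp(110),G,20)
E
```

```text
[[-0.81, 0.13, 0.57], [0.11, 0.99, -0.08], [-0.57, 0.0, -0.82]]
from [531.    4.3 155.9] [179.9  -0.   76.4] turn/row [-1.46 -1.31 -4.64] mm/row 17.5
[{"delta_pos": [-17.4, 1.4, -1.3], "turn": [-1.46, -1.31, -4.64]}, {"delta_pos": [-17.5, 0.0, -0.9], "turn": [-1.46, -1.31, -4.64]}, {"delta_pos": [-17.4, -1.4, -0.5], "turn": [-1.46, -1.31, -4.64]}, {"delta_pos": [-17.3, -2.8, -0.2], "turn": [-1.46, -1.31, -4.64]}, {"delta_pos": [-17.0, -4.2, 0.1], "turn": [-1.46, -1.31, -4.64]}, {"delta_pos": [-16.6, -5.5, 0.4], "turn": [-1.46, -1.31, -4.64]}, {"delta_pos": [-16.1, -6.9, 0.6], "turn": [-1.46, -1.31, -4.64]}, {"delta_pos": [-15.5, -8.2, 0.8], "turn": [-1.46, -1.31, -4.64]}, {"delta_pos": [-14.7, -9.4, 0.9], "turn": [-1.46, -1.31, -4.64]}, {"delta_pos": [-13.9, -10.6, 1.0], "turn": [-1.46, -1.31, -4.64]}]
[{"delta_pos": [-13.0, -11.7, 1.0], "turn": [-1.46, -1.31, -4.64]}, {"delta_pos": [-12.0, -12.7, 1.0], "turn": [-1.46, -1.31, -4.64]}, {"delta_pos": [-10.9, -13.7, 0.9], "turn": [-1.46, -1.31, -4.64]}, {"delta_pos": [-9.7, -14.5, 0.8], "turn": [-1.46, -1.31, -4.64]}, {"delta_pos": [-8.5, -15.3, 0.6], "turn": [-1.46, -1.31, -4.64]}, {"delta_pos": [-7.2, -15.9, 0.4], "turn": [-1.46, -1.31, -4.64]}, {"delta_pos": [-5.9, -16.5, 0.1], "turn": [-1.46, -1.31, -4.64]}, {"delta_pos": [-4.5, -16.9, -0.2], "turn": [-1.46, -1.31, -4.64]}, {"delta_pos": [-3.2, -17.2, -0.5], "turn": [-1.46, -1.31, -4.64]}, {"delta_pos": [-1.8, -17.4, -0.9], "turn": [-1.46, -1.31, -4.64]}]
```

>>> carry_out(deltas=[{"delta_pos": [-17.4, 1.4, -1.3], "turn": [-1.46, -1.31, -4.64], "claw": 1}, {"delta_pos": [-17.5, 0, -1], "turn": [-1.46, -1.31, -4.64], "claw": 1}, {"delta_pos": [-17.4, -1.4, -0.5], "turn": [-1.46, -1.31, -4.64], "claw": 1}, {"delta_pos": [-17.3, -2.8, 0], "turn": [-1.46, -1.31, -4.64], "claw": 1}, {"delta_pos": [-17, -4.2, 0], "turn": [-1.46, -1.31, -4.64], "claw": 1}, {"delta_pos": [-16.6, -5.5, 0.4], "turn": [-1.46, -1.31, -4.64], "claw": 1}, {"delta_pos": [-16, -7, 0.6], "turn": [-1.46, -1.31, -4.64], "claw": 1}, {"delta_pos": [-15.5, -8.2, 0.8], "turn": [-1.46, -1.31, -4.64], "claw": 1}, {"delta_pos": [-14.7, -9.4, 1], "turn": [-1.46, -1.31, -4.64], "claw": 1}, {"delta_pos": [-14, -10.6, 1], "turn": [-1.46, -1.31, -4.64], "claw": 1}])

```text
time_s: 6.67
position: [0.5036, -0.168, 0.1667]
eef_rot: [2.998, 0.304, 2.133]
wrist_force: [0.6, -0.8, 0.7]
width: 0.0937
grasp_force: 0.0
```

>>> carry_out(deltas=[{"delta_pos": [-13, -11.7, 1], "turn": [-1.46, -1.31, -4.64], "claw": 1}, {"delta_pos": [-12, -12.7, 1], "turn": [-1.46, -1.31, -4.64], "claw": 1}, {"delta_pos": [-11, -13.7, 1], "turn": [-1.46, -1.31, -4.64], "claw": 1}, {"delta_pos": [-9.7, -14.5, 0.8], "turn": [-1.46, -1.31, -4.64], "claw": 1}, {"delta_pos": [-8.5, -15.3, 0.6], "turn": [-1.46, -1.31, -4.64], "claw": 1}, {"delta_pos": [-7.2, -16, 0.4], "turn": [-1.46, -1.31, -4.64], "claw": 1}, {"delta_pos": [-6, -16.5, 0], "turn": [-1.46, -1.31, -4.64], "claw": 1}, {"delta_pos": [-4.5, -17, -0.2], "turn": [-1.46, -1.31, -4.64], "claw": 1}, {"delta_pos": [-3.2, -17.2, -0.5], "turn": [-1.46, -1.31, -4.64], "claw": 1}, {"delta_pos": [-1.8, -17.4, -1], "turn": [-1.46, -1.31, -4.64], "claw": 1}])

```text
time_s: 7.5
position: [0.4819, -0.3296, 0.1837]
eef_rot: [3.128, 0.586, 2.957]
wrist_force: [0.5, 0.0, -0.2]
width: 0.0941
grasp_force: 0.0
```

Run:
```python
from go import *
from station import camera
c=camera("top");np.save("pics/top3.npy",c,allow_pickle=True)
d=camera("side");np.save("pics/side3.npy",d,allow_pickle=True)
f=lambda I,k:cv2.resize(I,None,fx=k,fy=k,interpolation=cv2.INTER_CUBIC)
C=np.zeros((600,800,3),np.uint8)
C[:300,:400]=f(c["color"][190:265,205:305],4);C[300:,:400]=f(c["color"][190:290,340:440+33],3)[:300,:400]
C[:300,400:]=f(d["color"][150:225,205:305],4);C[300:,400:]=f(d["color"][320:420,200:334],3)[:300,:400]
cv2.imwrite("pics/pre3.png",C)
print(r.state()["q"].round(2))
plan(tcp(0),G,8)
```

```text
Traceback (most recent call last):
ValueError: could not broadcast input array from shape (300,399,3) into shape (300,400,3)
```

Run:
```python
from go import *
c=load("top3")
from station import camera
d=camera("side");np.save("pics/side3.npy",d,allow_pickle=True)
f=lambda I,k:cv2.resize(I,None,fx=k,fy=k,interpolation=cv2.INTER_CUBIC)
C=np.zeros((600,800,3),np.uint8)
C[:300,:400]=f(c["color"][190:265,205:305],4);C[300:,:400]=f(c["color"][190:290,340:474],3)[:300,:400]
C[:300,400:]=f(d["color"][150:225,205:305],4);C[300:,400:]=f(d["color"][320:420,200:334],3)[:300,:400]
cv2.imwrite("pics/pre3.png",C)
print(r.state()["q"].round(2))
plan(tcp(0),G,8)
```

```text
[-0.82  0.16  1.86  0.54  0.71 -2.55]
from [ 482.9 -329.3  184.6] [179.6  33.6 169.9] turn/row [-0.13 -0.18 -0.26] mm/row 13.7
[{"delta_pos": [0.3, -1.2, 13.7], "turn": [-0.13, -0.18, -0.26]}, {"delta_pos": [0.4, -1.3, 13.7], "turn": [-0.13, -0.18, -0.26]}, {"delta_pos": [0.4, -1.3, 13.7], "turn": [-0.13, -0.18, -0.26]}, {"delta_pos": [0.5, -1.3, 13.7], "turn": [-0.13, -0.18, -0.26]}, {"delta_pos": [0.5, -1.3, 13.7], "turn": [-0.13, -0.18, -0.26]}, {"delta_pos": [0.5, -1.4, 13.7], "turn": [-0.13, -0.18, -0.26]}, {"delta_pos": [0.6, -1.4, 13.7], "turn": [-0.13, -0.18, -0.26]}, {"delta_pos": [0.6, -1.4, 13.7], "turn": [-0.13, -0.18, -0.26]}]
```

View pics/pre3.png

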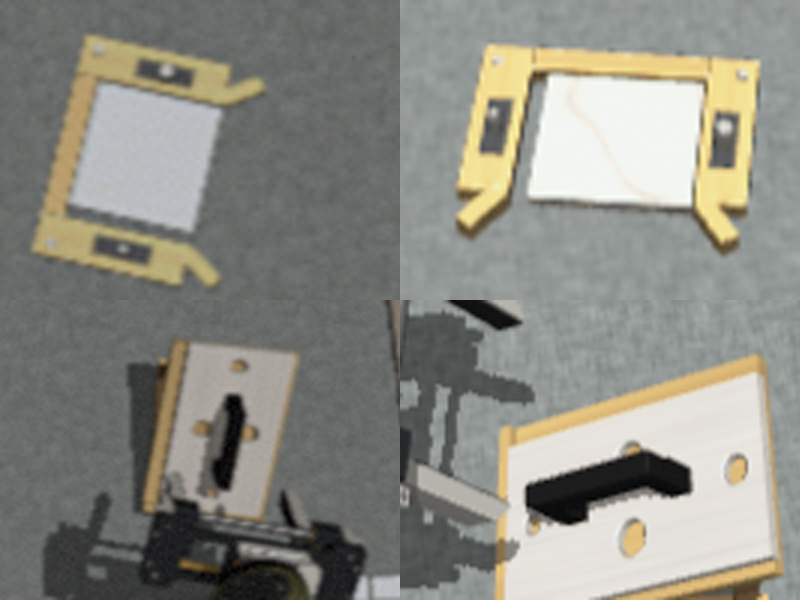

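The tile is home in the jig (touching the stop, clear of both fences), but joint 6 sits at its limit. I'll use the half-turned grasp instead.

>>> carry_out(deltas=[{"delta_pos": [0, 0, 0], "turn": [0, 0, 7], "claw": 1}, {"delta_pos": [0, 0, 0], "turn": [0, 0, 7], "claw": 1}, {"delta_pos": [0, 0, 0], "turn": [0, 0, 7], "claw": 1}, {"delta_pos": [0, 0, 0], "turn": [0, 0, 7], "claw": 1}, {"delta_pos": [0, 0, 0], "turn": [0, 0, 7], "claw": 1}, {"delta_pos": [0, 0, 0], "turn": [0, 0, 7], "claw": 1}, {"delta_pos": [0, 0, 0], "turn": [0, 0, 7], "claw": 1}, {"delta_pos": [0, 0, 0], "turn": [0, 0, 7], "claw": 1}, {"delta_pos": [0, 0, 0], "turn": [0, 0, 7], "claw": 1}, {"delta_pos": [0, 0, 0], "turn": [0, 0, 7], "claw": 1}])

```text
time_s: 8.48
position: [0.4833, -0.3273, 0.1842]
eef_rot: [2.583, 0.182, 1.692]
wrist_force: [-0.2, -1.1, 0.4]
width: 0.0939
grasp_force: 0.0
```

>>> carry_out(deltas=[{"delta_pos": [0, 0, 0], "turn": [0, 0, 7], "claw": 1}, {"delta_pos": [0, 0, 0], "turn": [0, 0, 7], "claw": 1}, {"delta_pos": [0, 0, 0], "turn": [0, 0, 7], "claw": 1}, {"delta_pos": [0, 0, 0], "turn": [0, 0, 7], "claw": 1}, {"delta_pos": [0, 0, 0], "turn": [0, 0, 7], "claw": 1}, {"delta_pos": [0, 0, 0], "turn": [0, 0, 7], "claw": 1}, {"delta_pos": [0, 0, 0], "turn": [0, 0, 7], "claw": 1}, {"delta_pos": [0, 0, 0], "turn": [0, 0, 7], "claw": 1}, {"delta_pos": [0, 0, 0], "turn": [0, 0, 7], "claw": 1}, {"delta_pos": [0, 0, 0], "turn": [0, 0, 7], "claw": 1}])

```text
time_s: 9.32
position: [0.4833, -0.3273, 0.1843]
eef_rot: [2.745, -0.442, 0.613]
wrist_force: [0.2, -0.0, 0.4]
width: 0.0938
grasp_force: 0.0
```

>>> carry_out(deltas=[{"delta_pos": [0, 0, 0], "turn": [0, 0, 7], "claw": 1}, {"delta_pos": [0, 0, 0], "turn": [0, 0, 7], "claw": 1}, {"delta_pos": [0, 0, 0], "turn": [0, 0, 7], "claw": 1}, {"delta_pos": [0, 0, 0], "turn": [0, 0, 7], "claw": 1}, {"delta_pos": [0, 0, 0], "turn": [0, 0, 7], "claw": 1}, {"delta_pos": [0, 0, 0], "turn": [0, 0, 0], "claw": 1}])

```text
time_s: 9.82
position: [0.4833, -0.3274, 0.1843]
eef_rot: [3.094, -0.583, -0.074]
wrist_force: [0.8, -0.2, 0.7]
width: 0.0938
grasp_force: 0.0
```

```bash
cat >> go.py <<'E'
G=TX*Ro.from_euler("xyz",[180,0,0],degrees=True)
E
python3 - <<'E'
from go import *
s=r.state();print(s["q"].round(2),s["position"])
plan(tcp(60),G,5)
for c,nm in((load("top3"),"top"),(load("side3"),"side")):
    print(nm,proj(c,(H+0*n)/1000).round(1),proj(c,(H+n*10)/1000).round(1))
E
```

```text
[-0.82  0.15  1.86  0.54  0.71  0.5 ] [ 0.4832914  -0.3274286   0.18430898]
from [ 483.3 -327.4  184.3] [177.3 -33.4  -4.3] turn/row [0.17 0.3  0.56] mm/row 10.2
[{"delta_pos": [-1.0, 2.5, 9.8], "turn": [0.17, 0.3, 0.56]}, {"delta_pos": [-1.0, 2.6, 9.8], "turn": [0.17, 0.3, 0.56]}, {"delta_pos": [-1.0, 2.6, 9.8], "turn": [0.17, 0.3, 0.56]}, {"delta_pos": [-1.1, 2.6, 9.8], "turn": [0.17, 0.3, 0.56]}, {"delta_pos": [-1.1, 2.7, 9.8], "turn": [0.17, 0.3, 0.56]}]
top [[416.2 238.9]] [[416.7 240.6]]
side [[266.1 379.7]] [[262.5 378.1]]
```

>>> carry_out(deltas=[{"delta_pos": [-1, 2.5, 9.8], "turn": [0.17, 0.3, 0.56], "claw": 1}, {"delta_pos": [-1, 2.6, 9.8], "turn": [0.17, 0.3, 0.56], "claw": 1}, {"delta_pos": [-1, 2.6, 9.8], "turn": [0.17, 0.3, 0.56], "claw": 1}, {"delta_pos": [-1, 2.6, 9.8], "turn": [0.17, 0.3, 0.56], "claw": 1}, {"delta_pos": [-1, 2.7, 9.8], "turn": [0.17, 0.3, 0.56], "claw": 1}, {"delta_pos": [0, 0, 0], "turn": [0, 0, 0], "claw": 1}])

```text
time_s: 10.32
position: [0.5048, -0.345, 0.1386]
eef_rot: [-3.141, -0.609, -0.131]
wrist_force: [-0.1, 0.6, 0.1]
width: 0.0937
grasp_force: 0.0
```

Run:
```python
from go import *
plan(tcp(2),G,6)
```

```text
from [ 504.8 -345.   138.6] [-180.   -34.9   -7.5] turn/row [-0.02  0.02  0.01] mm/row 9.3
[{"delta_pos": [0.2, -0.2, 9.3], "turn": [-0.02, 0.02, 0.01]}, {"delta_pos": [0.2, -0.2, 9.3], "turn": [-0.02, 0.02, 0.01]}, {"delta_pos": [0.2, -0.2, 9.3], "turn": [-0.02, 0.02, 0.01]}, {"delta_pos": [0.2, -0.2, 9.3], "turn": [-0.02, 0.02, 0.01]}, {"delta_pos": [0.2, -0.2, 9.3], "turn": [-0.02, 0.02, 0.01]}, {"delta_pos": [0.2, -0.2, 9.3], "turn": [-0.02, 0.02, 0.01]}]
```

>>> carry_out(deltas=[{"delta_pos": [0.2, 0, 9], "turn": [0, 0, 0], "claw": 1}, {"delta_pos": [0.2, 0, 9], "turn": [0, 0, 0], "claw": 1}, {"delta_pos": [0.2, 0, 9], "turn": [0, 0, 0], "claw": 1}, {"delta_pos": [0.2, 0, 9], "turn": [0, 0, 0], "claw": 1}, {"delta_pos": [0.2, 0, 9], "turn": [0, 0, 0], "claw": 1}, {"delta_pos": [0.2, 0, 9], "turn": [0, 0, 0], "claw": 1}])

```text
time_s: 10.82
position: [0.5372, -0.3493, 0.0972]
eef_rot: [3.14, -0.611, -0.129]
wrist_force: [0.5, 0.3, -0.3]
width: 0.0939
grasp_force: 0.0
```

Run:
```python
from go import *
from station import camera
c=camera("top");d=camera("side")
f=lambda I,k:cv2.resize(I,None,fx=k,fy=k,interpolation=cv2.INTER_CUBIC)
cv2.imwrite("pics/g4.png",np.hstack([f(c["color"][190:290,350:450],4),f(d["color"][320:420,230:330],4)]))
s=r.state();print(s["position"],s["wrist_force"])
```

```text
[ 0.53687726 -0.34883451  0.09638747] [ 0.69036439 -0.21649231 -0.65982818]
```

View pics/g4.png

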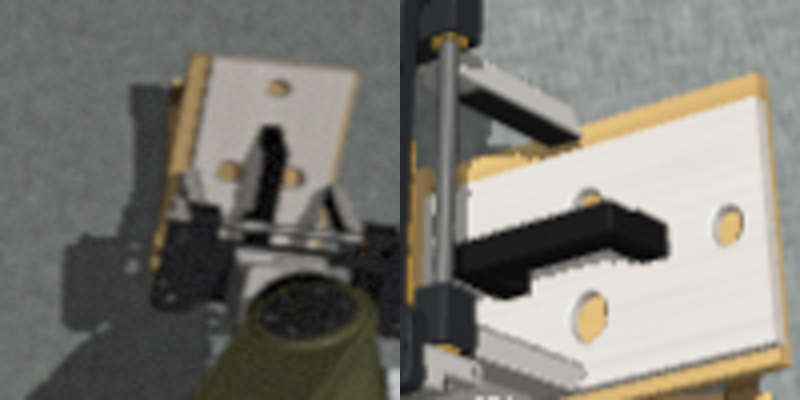

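Fingers straddle the handle (tips at crop (580,140) and (585,372), bar between), close to the middle. I'll close.

>>> carry_out(deltas=[{"delta_pos": [0, 0, 0], "turn": [0, 0, 0], "claw": 0.6}, {"delta_pos": [0, 0, 0], "turn": [0, 0, 0], "claw": 0.4}, {"delta_pos": [0, 0, 0], "turn": [0, 0, 0], "claw": 0.3}, {"delta_pos": [0, 0, 0], "turn": [0, 0, 0], "claw": 0.2}, {"delta_pos": [0, 0, 0], "turn": [0, 0, 0], "claw": 0.1}, {"delta_pos": [0, 0, 0], "turn": [0, 0, 0], "claw": 0}, {"delta_pos": [0, 0, 0], "turn": [0, 0, 0], "claw": 0}, {"delta_pos": [0, 0, 0], "turn": [0, 0, 0], "claw": 0}], squeeze=45)

```text
time_s: 11.58
position: [0.5366, -0.3493, 0.098]
eef_rot: [3.14, -0.611, -0.13]
wrist_force: [-0.5, 0.7, -0.2]
width: 0.0438
grasp_force: 0.0
```

>>> carry_out(deltas=[{"delta_pos": [0, 0, 0], "turn": [0, 0, 0], "claw": 0}, {"delta_pos": [0, 0, 0], "turn": [0, 0, 0], "claw": 0}, {"delta_pos": [0, 0, 0], "turn": [0, 0, 0], "claw": 0}, {"delta_pos": [0, 0, 0], "turn": [0, 0, 0], "claw": 0}, {"delta_pos": [0, 0, 0], "turn": [0, 0, 0], "claw": 0}, {"delta_pos": [0, 0, 0], "turn": [0, 0, 0], "claw": 0}, {"delta_pos": [0, 0, 0], "turn": [0, 0, 0], "claw": 0}, {"delta_pos": [0, 0, 0], "turn": [0, 0, 0], "claw": 0}])

```text
time_s: 12.25
position: [0.5366, -0.3497, 0.0981]
eef_rot: [3.139, -0.611, -0.13]
wrist_force: [-0.6, -2.9, 1.1]
width: 0.0139
grasp_force: 45.0
```

>>> carry_out(deltas=[{"delta_pos": [0, 0, -3], "turn": [0, 0, 0], "claw": 0}, {"delta_pos": [0, 0, -8], "turn": [0, 0, 0], "claw": 0}, {"delta_pos": [0, 0, -15], "turn": [0, 0, 0], "claw": 0}, {"delta_pos": [0, 0, -20], "turn": [0, 0, 0], "claw": 0}, {"delta_pos": [0, 0, -20], "turn": [0, 0, 0], "claw": 0}, {"delta_pos": [0, 0, -15], "turn": [0, 0, 0], "claw": 0}])

```text
time_s: 12.75
position: [0.4895, -0.3423, 0.1647]
eef_rot: [3.141, -0.61, -0.13]
wrist_force: [-0.3, 0.1, -3.8]
width: 0.0139
grasp_force: 45.0
```

Run:
```python
from go import *
s=r.state();print(s["wrist_force"],s["moment"],s["width"],s["grasp_force"])
plan([572.5,168.3,110],down(-13.45),30)
```

```text
[-0.33966951  0.12286738 -3.84928615] [0.11790154 0.7107126  0.01095316] 0.01387411089955538 44.989389181137085
from [ 489.5 -342.3  164.7] [180.  -34.9  -7.4] turn/row [-0.06 -1.16  0.19] mm/row 17.3
[{"delta_pos": [-0.6, -17.2, 1.8], "turn": [-0.06, -1.16, 0.19]}, {"delta_pos": [-0.6, -17.2, 1.8], "turn": [-0.06, -1.16, 0.19]}, {"delta_pos": [-0.6, -17.2, 1.8], "turn": [-0.06, -1.16, 0.19]}, {"delta_pos": [-0.7, -17.2, 1.8], "turn": [-0.06, -1.16, 0.19]}, {"delta_pos": [-0.7, -17.2, 1.8], "turn": [-0.06, -1.16, 0.19]}, {"delta_pos": [-0.7, -17.2, 1.8], "turn": [-0.06, -1.16, 0.19]}, {"delta_pos": [-0.7, -17.2, 1.8], "turn": [-0.06, -1.16, 0.19]}, {"delta_pos": [-0.8, -17.2, 1.8], "turn": [-0.06, -1.16, 0.19]}, {"delta_pos": [-0.8, -17.2, 1.8], "turn": [-0.06, -1.16, 0.19]}, {"delta_pos": [-0.8, -17.2, 1.8], "turn": [-0.06, -1.16, 0.19]}]
[{"delta_pos": [-0.8, -17.2, 1.8], "turn": [-0.06, -1.16, 0.19]}, {"delta_pos": [-0.8, -17.2, 1.8], "turn": [-0.06, -1.16, 0.19]}, {"delta_pos": [-0.9, -17.2, 1.8], "turn": [-0.06, -1.16, 0.19]}, {"delta_pos": [-0.9, -17.2, 1.8], "turn": [-0.06, -1
[... 353 characters left out ...]
-1.0, -17.2, 1.8], "turn": [-0.06, -1.16, 0.19]}]
[{"delta_pos": [-1.0, -17.2, 1.8], "turn": [-0.06, -1.16, 0.19]}, {"delta_pos": [-1.1, -17.2, 1.8], "turn": [-0.06, -1.16, 0.19]}, {"delta_pos": [-1.1, -17.2, 1.8], "turn": [-0.06, -1.16, 0.19]}, {"delta_pos": [-1.1, -17.2, 1.8], "turn": [-0.06, -1.16, 0.19]}, {"delta_pos": [-1.1, -17.2, 1.8], "turn": [-0.06, -1.16, 0.19]}, {"delta_pos": [-1.2, -17.2, 1.8], "turn": [-0.06, -1.16, 0.19]}, {"delta_pos": [-1.2, -17.2, 1.8], "turn": [-0.06, -1.16, 0.19]}, {"delta_pos": [-1.2, -17.2, 1.8], "turn": [-0.06, -1.16, 0.19]}, {"delta_pos": [-1.2, -17.2, 1.8], "turn": [-0.06, -1.16, 0.19]}, {"delta_pos": [-1.2, -17.2, 1.8], "turn": [-0.06, -1.16, 0.19]}]
```

>>> carry_out(deltas=[{"delta_pos": [-0.6, -17.2, 1], "turn": [-0.06, -1.16, 0.19], "claw": 0}, {"delta_pos": [-0.6, -17.2, 1], "turn": [-0.06, -1.16, 0.19], "claw": 0}, {"delta_pos": [-0.6, -17.2, 1], "turn": [-0.06, -1.16, 0.19], "claw": 0}, {"delta_pos": [-0.7, -17.2, 1], "turn": [-0.06, -1.16, 0.19], "claw": 0}, {"delta_pos": [-0.7, -17.2, 1], "turn": [-0.06, -1.16, 0.19], "claw": 0}, {"delta_pos": [-0.7, -17.2, 1], "turn": [-0.06, -1.16, 0.19], "claw": 0}, {"delta_pos": [-0.7, -17.2, 1], "turn": [-0.06, -1.16, 0.19], "claw": 0}, {"delta_pos": [-0.8, -17.2, 1], "turn": [-0.06, -1.16, 0.19], "claw": 0}, {"delta_pos": [-0.8, -17.2, 1], "turn": [-0.06, -1.16, 0.19], "claw": 0}, {"delta_pos": [-0.8, -17.2, 1], "turn": [-0.06, -1.16, 0.19], "claw": 0}])

```text
time_s: 13.58
position: [0.5136, -0.1714, 0.1518]
eef_rot: [-3.135, -0.405, -0.167]
wrist_force: [0.4, -0.0, -4.6]
width: 0.0141
grasp_force: 45.0
```

>>> carry_out(deltas=[{"delta_pos": [-0.8, -17.2, 1], "turn": [-0.06, -1.16, 0.19], "claw": 0}, {"delta_pos": [-0.8, -17.2, 1], "turn": [-0.06, -1.16, 0.19], "claw": 0}, {"delta_pos": [-0.9, -17.2, 1], "turn": [-0.06, -1.16, 0.19], "claw": 0}, {"delta_pos": [-0.9, -17.2, 1], "turn": [-0.06, -1.16, 0.19], "claw": 0}, {"delta_pos": [-0.9, -17.2, 1], "turn": [-0.06, -1.16, 0.19], "claw": 0}, {"delta_pos": [-0.9, -17.2, 1], "turn": [-0.06, -1.16, 0.19], "claw": 0}, {"delta_pos": [-1, -17.2, 1], "turn": [-0.06, -1.16, 0.19], "claw": 0}, {"delta_pos": [-1, -17.2, 1], "turn": [-0.06, -1.16, 0.19], "claw": 0}, {"delta_pos": [-1, -17.2, 1], "turn": [-0.06, -1.16, 0.19], "claw": 0}, {"delta_pos": [-1, -17.2, 1], "turn": [-0.06, -1.16, 0.19], "claw": 0}])

```text
time_s: 14.42
position: [0.5389, -0.0015, 0.1407]
eef_rot: [-3.136, -0.202, -0.201]
wrist_force: [-0.2, 0.8, -4.1]
width: 0.0134
grasp_force: 45.0
```

>>> carry_out(deltas=[{"delta_pos": [-1, -17.2, 1], "turn": [-0.06, -1.16, 0.19], "claw": 0}, {"delta_pos": [-1, -17.2, 1], "turn": [-0.06, -1.16, 0.19], "claw": 0}, {"delta_pos": [-1, -17.2, 1], "turn": [-0.06, -1.16, 0.19], "claw": 0}, {"delta_pos": [-1, -17.2, 1], "turn": [-0.06, -1.16, 0.19], "claw": 0}, {"delta_pos": [-1, -17.2, 1], "turn": [-0.06, -1.16, 0.19], "claw": 0}, {"delta_pos": [-1.2, -17.2, 1], "turn": [-0.06, -1.16, 0.19], "claw": 0}, {"delta_pos": [-1.2, -17.2, 1], "turn": [-0.06, -1.16, 0.19], "claw": 0}, {"delta_pos": [-1.2, -17.2, 1], "turn": [-0.06, -1.16, 0.19], "claw": 0}, {"delta_pos": [-1.2, -17.2, 1], "turn": [-0.06, -1.16, 0.19], "claw": 0}, {"delta_pos": [-1.2, -17.2, 1], "turn": [-0.06, -1.16, 0.19], "claw": 0}])

```text
time_s: 15.25
position: [0.5661, 0.1685, 0.1301]
eef_rot: [3.139, -0.0, -0.234]
wrist_force: [0.5, -0.6, -3.7]
width: 0.0134
grasp_force: 45.0
```

Run:
```python
from go import *
plan([572.5,168.3,75],down(-13.45),6)
```

```text
from [566.1 168.5 130.1] [179.9  -0.  -13.4] turn/row [ 0.02 -0.    0.01] mm/row 9.2
[{"delta_pos": [1.0, -0.2, 9.2], "turn": [0.02, -0.0, 0.01]}, {"delta_pos": [1.0, -0.2, 9.2], "turn": [0.02, -0.0, 0.01]}, {"delta_pos": [1.0, -0.2, 9.2], "turn": [0.02, -0.0, 0.01]}, {"delta_pos": [1.0, -0.2, 9.2], "turn": [0.02, -0.0, 0.01]}, {"delta_pos": [1.0, -0.2, 9.2], "turn": [0.02, -0.0, 0.01]}, {"delta_pos": [1.0, -0.2, 9.2], "turn": [0.02, -0.0, 0.01]}]
```

>>> carry_out(deltas=[{"delta_pos": [1, 0, 9], "turn": [0, 0, 0], "claw": 0}, {"delta_pos": [1, 0, 9], "turn": [0, 0, 0], "claw": 0}, {"delta_pos": [1, 0, 9], "turn": [0, 0, 0], "claw": 0}, {"delta_pos": [1, 0, 9], "turn": [0, 0, 0], "claw": 0}, {"delta_pos": [1, 0, 9], "turn": [0, 0, 0], "claw": 0}, {"delta_pos": [1, 0, 9], "turn": [0, 0, 0], "claw": 0}, {"delta_pos": [0, 0, 0], "turn": [0, 0, 0], "claw": 0}])

```text
time_s: 15.83
position: [0.5721, 0.1655, 0.0745]
eef_rot: [3.139, -0.001, -0.234]
wrist_force: [-1.0, 0.2, -4.2]
width: 0.0133
grasp_force: 45.0
```

Run:
```python
from go import *
from station import camera
c=camera("top");np.save("pics/top5.npy",c,allow_pickle=True)
d=camera("side");np.save("pics/side5.npy",d,allow_pickle=True)
f=lambda I,k:cv2.resize(I,None,fx=k,fy=k,interpolation=cv2.INTER_CUBIC)
cv2.imwrite("pics/g5.png",np.hstack([f(c["color"][185:285,200:300],4),f(d["color"][130:230,210:310],4)]))
s=r.state();print(s["position"],s["wrist_force"],np.degrees(s["eef_rot"]))
```

```text
[0.57283611 0.16594604 0.07647924] [ 0.37482782 -0.0316278  -4.69163103] [ 1.79905866e+02 -1.57790208e-01 -1.33949360e+01]
```

View pics/g5.png

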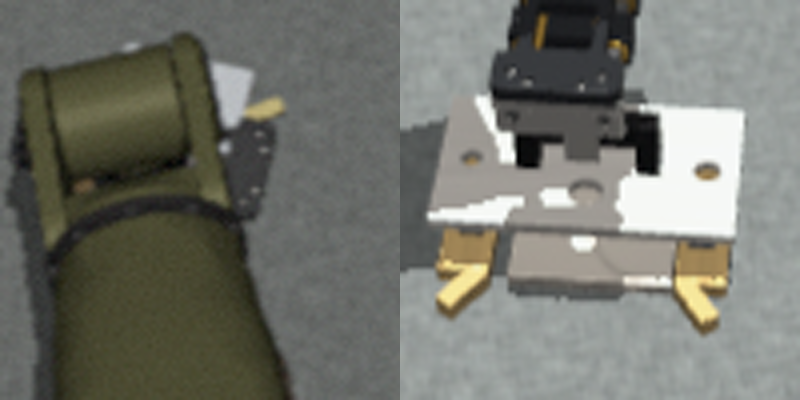

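The side view shows both locating holes at crop (472,157) and (707,170), while the top view is blocked by the arm. I'll measure the holes and plate corners from the side view.

```bash
cat > m5.py <<'E'
from h import *
import sys
d=load(sys.argv[1]);ztop=float(sys.argv[2])
I=d["color"];k=8
boxes=eval(sys.argv[3])
out=[]
for (x,y,w,h) in boxes:
    g=cv2.resize(I[y:y+h,x:x+w].min(2),None,fx=k,fy=k,interpolation=cv2.INTER_CUBIC)
    bg=np.median(np.r_[g[0],g[-1],g[:,0],g[:,-1]]);lo=np.percentile(g,2);m=(g<(bg+lo)/2).astype(np.uint8)
    n,l,st,ce=cv2.connectedComponentsWithStats(m);i=min(range(1,n),key=lambda i:np.hypot(*(ce[i]-[w*k/2,h*k/2])) if st[i,4]>200 else 1e9)
    b=st[i];cc=np.array([b[0]+b[2]/2,b[1]+b[3]/2])
    p=(cc)/k-.5+[x,y];q=(ce[i]+.5)/k-.5+[x,y]
    print("bbox c",p.round(2),"centroid",q.round(2),"size px",b[2]/k,b[3]/k,"bg/lo",bg,lo,"world",(plane(d,p,ztop)*1000).round(1),(plane(d,q,ztop)*1000).round(1));out.append(plane(d,p,ztop)[0]*1000)
a,b=out;v=b-a;print("mid",((a+b)/2).round(1),"len",np.linalg.norm(v).round(1),"yaw",np.degrees(np.arctan2(v[1],v[0])).round(2))
E
python3 m5.py side5 0.063 "[(222,164,12,11),(280,166,14,13)]"
python3 - <<'E'
from h import *
d=load("side3")
for (x,y,w,h) in [(224,174,9,9),(281,177,10,10)]:
    print(d["color"][y:y+h,x:x+w].min(2))
for nm,X in (("thin",[501.7,183.6]),("thick",[640.4,150.1])):pass
# predicted px of pin axis (side-cam jig frame) for pin y = -8..8
o=np.array([571.7,167.8]);a=np.radians(-13.45);ex=np.array([np.cos(a),np.sin(a)]);ey=np.array([-ex[1],ex[0]])
for y in(-6,-3,0,3):
    for x in(-71,71):
        P=o+ex*x+ey*y;print(y,x,[proj(d,np.r_[P,z]/1000)[0].round(1).tolist() for z in(14,24,30)])
E
```

```text
bbox c [227.38 169.  ] centroid [227.4  169.04] size px 5.25 3.75 bg/lo 149.0 84.0 world [[503.6 180.2]] [[503.7 180.1]]
bbox c [286.31 172.38] centroid [286.35 172.42] size px 6.375 4.5 bg/lo 246.0 82.0 world [[641.6 147.6]] [[641.7 147.4]]
mid [572.6 163.9] len 141.8 yaw -13.29
[[155 145 145 126 122 124 123 126 128]
 [151 146 143 100  96 104 102 102 106]
 [146 145 135  98 113  95  93  93 104]
 [144 145 136 146 181 134  91  94 106]
 [145 145 131 153 183 128  85  95 108]
 [145 142 104 121 134 105  87  98 115]
 [146 142  93  94 101  94  85  98 112]
 [146 136  92  80  91  84  75 102 129]
 [146 132  92  83  88  83  77 106 141]]
[[160 143 137 120 135 132 130 140 142 148]
 [162 142 129  96 109 108 108 113 119 144]
 [155 141 124  97 115 113  92  93 107 145]
 [150 142 125 144 183 181 150  94 109 150]
 [146 140 115 169 212 210 192 115 116 150]
 [146 138  89 138 200 197 178 111 119 150]
 [147 138  87 103 149 148 129  97 119 151]
 [146 139  79  92 100 101  95  93 125 152]
 [146 138  66  86  90  91  88  91 129 153]
 [145 134  79  85  86  87  87  97 135 153]]
-6 -71 [[228.3, 182.9], [227.9, 180.3], [227.7, 178.7]]
-6 71 [[285.5, 186.4], [285.5, 183.8], [285.5, 182.2]]
-3 -71 [[228.4, 182.0], [228.1, 179.4], [227.9, 177.8]]
-3 71 [[285.6, 185.5], [285.6, 182.8], [285.6, 181.2]]
0 -71 [[228.6, 181.1], [228.3, 178.5], [228.0, 176.9]]
0 71 [[285.7, 184.6], [285.7, 181.9], [285.7, 180.3]]
3 -71 [[228.8, 180.2], [228.4, 177.5], [228.2, 175.9]]
3 71 [[285.8, 183.6], [285.8, 181.0], [285.8, 179.4]]
```

>>> carry_out(deltas=[{"delta_pos": [-2, -1.6, 5], "turn": [0, 0, 0], "claw": 0}, {"delta_pos": [0, 0, 5], "turn": [0, 0, 0], "claw": 0}, {"delta_pos": [0, 0, 5], "turn": [0, 0, 0], "claw": 0}, {"delta_pos": [0, 0, 2], "turn": [0, 0, 0], "claw": 0}, {"delta_pos": [0, 0, 0], "turn": [0, 0, 0], "claw": 0}])

```text
time_s: 16.35
position: [0.5711, 0.1681, 0.059]
eef_rot: [3.14, -0.002, -0.233]
wrist_force: [-0.2, 0.6, -4.9]
width: 0.0135
grasp_force: 45.0
```

>>> carry_out(deltas=[{"delta_pos": [0, 0, 2], "turn": [0, 0, 0], "claw": 0}, {"delta_pos": [0, 0, 2], "turn": [0, 0, 0], "claw": 0}, {"delta_pos": [0, 0, 0], "turn": [0, 0, 0], "claw": 0}])

```text
time_s: 16.6
position: [0.5713, 0.1681, 0.0554]
eef_rot: [3.14, -0.003, -0.234]
wrist_force: [-0.0, -0.5, -5.2]
width: 0.0141
grasp_force: 45.0
```

>>> carry_out(deltas=[{"delta_pos": [0, 0, 1], "turn": [0, 0, 0], "claw": 0}, {"delta_pos": [0, 0, 1], "turn": [0, 0, 0], "claw": 0}, {"delta_pos": [0, 0, 0], "turn": [0, 0, 0], "claw": 0}])

```text
time_s: 16.85
position: [0.5714, 0.1681, 0.0536]
eef_rot: [3.14, -0.003, -0.234]
wrist_force: [-0.3, -0.7, -4.7]
width: 0.0135
grasp_force: 45.0
```

Run:
```python
from go import *
from station import camera
d=camera("side");np.save("pics/side6.npy",d,allow_pickle=True)
s=r.state();print(s["position"],s["wrist_force"],s["moment"],np.degrees(s["eef_rot"]))
zt=s["position"][2]-.0135;print(zt)
print(proj(d,[[.5017,.1820,zt],[.6403,.1485,zt]]).round(1))
```

```text
[0.57138161 0.16811264 0.05369381] [-0.54519554 -0.2780206  -4.68092084] [ 0.07280726  0.04323948 -0.00639238] [179.91809978  -0.18290264 -13.38238923]
0.04019380556252952
[[227.4 174.8]
 [285.7 178.4]]
```

```bash
python3 m5.py side6 0.0402 "[(221,169,13,11),(279,172,14,12)]"
```

```text
bbox c [227.75 174.69] centroid [227.82 174.61] size px 4.75 3.625 bg/lo 150.0 73.0 world [[502.7 182.3]] [[502.9 182.6]]
bbox c [285.81 177.75] centroid [285.79 177.81] size px 6.125 4.0 bg/lo 247.0 65.0 world [[640.9 150.6]] [[640.8 150.5]]
mid [571.8 166.5] len 141.8 yaw -12.92
```

>>> carry_out(deltas=[{"delta_pos": [0, 0, 1], "turn": [0, 0, 0], "claw": 0}, {"delta_pos": [0, 0, 0.5], "turn": [0, 0, 0], "claw": 0}, {"delta_pos": [0, 0, 0], "turn": [0, 0, 0], "claw": 0}])

```text
time_s: 17.15
position: [0.5714, 0.1681, 0.0521]
eef_rot: [3.14, -0.003, -0.234]
wrist_force: [-0.6, 0.0, -4.6]
width: 0.0139
grasp_force: 45.0
```

>>> carry_out(deltas=[{"delta_pos": [-0.5, 0, 1], "turn": [0, 0, 0], "claw": 0}, {"delta_pos": [0, 0, 1], "turn": [0, 0, 0], "claw": 0}, {"delta_pos": [0, 0, 0], "turn": [0, 0, 0], "claw": 0}])

```text
time_s: 17.4
position: [0.5708, 0.1682, 0.05]
eef_rot: [3.14, -0.003, -0.234]
wrist_force: [-0.4, -0.4, -4.5]
width: 0.0133
grasp_force: 45.0
```

>>> carry_out(deltas=[{"delta_pos": [0, 0, 1], "turn": [0, 0, 0], "claw": 0}, {"delta_pos": [0, 0, 0], "turn": [0, 0, 0], "claw": 0}])

```text
time_s: 17.57
position: [0.5709, 0.1682, 0.049]
eef_rot: [3.14, -0.003, -0.233]
wrist_force: [0.2, -0.3, -4.4]
width: 0.0139
grasp_force: 45.0
```

>>> carry_out(deltas=[{"delta_pos": [0, 0, 1], "turn": [0, 0, 0], "claw": 0}, {"delta_pos": [0, 0, 0], "turn": [0, 0, 0], "claw": 0}])

```text
time_s: 17.73
position: [0.5709, 0.1682, 0.0481]
eef_rot: [3.14, -0.003, -0.234]
wrist_force: [0.2, 0.2, -4.2]
width: 0.0136
grasp_force: 45.0
```

>>> carry_out(deltas=[{"delta_pos": [0, 0, 1], "turn": [0, 0, 0], "claw": 0}, {"delta_pos": [0, 0, 0.5], "turn": [0, 0, 0], "claw": 0}])

```text
time_s: 17.9
position: [0.5709, 0.1682, 0.0467]
eef_rot: [3.14, -0.003, -0.233]
wrist_force: [-0.6, -1.6, -2.5]
width: 0.0137
grasp_force: 45.0
```

>>> carry_out(deltas=[{"delta_pos": [0, 0, 1], "turn": [0, 0, 0], "claw": 0}, {"delta_pos": [0, 0, 0.5], "turn": [0, 0, 0], "claw": 0}])

```text
time_s: 18.07
position: [0.571, 0.168, 0.0453]
eef_rot: [3.14, -0.004, -0.233]
wrist_force: [-1.0, -3.4, 0.4]
width: 0.0137
grasp_force: 45.0
```

>>> carry_out(deltas=[{"delta_pos": [0, 0, 1], "turn": [0, 0, 0], "claw": 0}, {"delta_pos": [0, 0, 0.5], "turn": [0, 0, 0], "claw": 0}])

```text
time_s: 18.23
position: [0.571, 0.1678, 0.0438]
eef_rot: [3.14, -0.003, -0.234]
wrist_force: [-0.3, -5.4, -1.0]
width: 0.0137
grasp_force: 45.0
```

Contact on the nose taper pushes toward -y, so I'll shift that way and keep feeling downward.

>>> carry_out(deltas=[{"delta_pos": [0, 0.8, 0], "turn": [0, 0, 0], "claw": 0}, {"delta_pos": [0, 0, 0], "turn": [0, 0, 0], "claw": 0}])

```text
time_s: 18.4
position: [0.5707, 0.1675, 0.0435]
eef_rot: [3.14, -0.003, -0.234]
wrist_force: [-0.2, -2.2, -4.4]
width: 0.0134
grasp_force: 45.0
```

>>> carry_out(deltas=[{"delta_pos": [0, 0, 1], "turn": [0, 0, 0], "claw": 0}, {"delta_pos": [0, 0, 0.5], "turn": [0, 0, 0], "claw": 0}])

```text
time_s: 18.57
position: [0.5707, 0.1675, 0.0421]
eef_rot: [3.14, -0.003, -0.234]
wrist_force: [-0.0, -2.2, -2.3]
width: 0.014
grasp_force: 45.0
```

Run:
```python
from station import r
s=r.state();print(s["position"],s["wrist_force"],s["moment"])
```

```text
[0.57071388 0.16748844 0.04205745] [-0.03684976 -2.21483476 -2.33157235] [-0.34197865  0.05543685 -0.08242713]
```

>>> carry_out(deltas=[{"delta_pos": [0, 0.4, 0.5], "turn": [0, 0, 0.15], "claw": 0}, {"delta_pos": [0, 0, 1], "turn": [0, 0, 0], "claw": 0}])

```text
time_s: 18.73
position: [0.5706, 0.1672, 0.0406]
eef_rot: [3.141, -0.003, -0.236]
wrist_force: [-0.2, 0.3, -4.3]
width: 0.0137
grasp_force: 45.0
```

>>> carry_out(deltas=[{"delta_pos": [0, 0, 1], "turn": [0, 0, 0], "claw": 0}, {"delta_pos": [0, 0, 1], "turn": [0, 0, 0], "claw": 0}])

```text
time_s: 18.9
position: [0.5706, 0.1672, 0.0386]
eef_rot: [3.14, -0.003, -0.236]
wrist_force: [-0.1, 0.2, -4.7]
width: 0.0135
grasp_force: 45.0
```

Run:
```python
from station import r
s=r.state();print(s["position"],s["wrist_force"],s["moment"])
```

```text
[0.57061044 0.16717503 0.03855137] [-0.05897714  0.15118452 -4.70924888] [ 0.05134254 -0.03677467 -0.03604787]
```

Free on the pins, so I'll go down in small steps.

>>> carry_out(deltas=[{"delta_pos": [0, 0, 1], "turn": [0, 0, 0], "claw": 0}, {"delta_pos": [0, 0, 1], "turn": [0, 0, 0], "claw": 0}])

```text
time_s: 19.07
position: [0.5706, 0.1671, 0.0366]
eef_rot: [3.14, -0.003, -0.236]
wrist_force: [0.0, 0.3, -4.1]
width: 0.0139
grasp_force: 45.0
```

>>> carry_out(deltas=[{"delta_pos": [0, 0, 0.5], "turn": [0, 0, 0], "claw": 0}, {"delta_pos": [0, 0, 0.5], "turn": [0, 0, 0], "claw": 0}])

```text
time_s: 19.23
position: [0.5707, 0.1671, 0.0357]
eef_rot: [3.14, -0.003, -0.236]
wrist_force: [-0.6, 0.0, -4.4]
width: 0.0139
grasp_force: 45.0
```

>>> carry_out(deltas=[{"delta_pos": [0, 0, 0.5], "turn": [0, 0, 0], "claw": 0}, {"delta_pos": [0, 0, 0.5], "turn": [0, 0, 0], "claw": 0}])

```text
time_s: 19.4
position: [0.5709, 0.1671, 0.035]
eef_rot: [3.14, -0.004, -0.236]
wrist_force: [-3.5, -0.6, 6.6]
width: 0.0143
grasp_force: 45.0
```

Run:
```python
from station import r
import numpy as np
s=r.state();print(s["position"],s["wrist_force"],s["moment"],np.degrees(s["eef_rot"]))
```

```text
[0.57086186 0.16706945 0.03500488] [-3.46147499 -0.58685922  6.60577004] [-0.19128692  0.81019933 -0.00502516] [179.92943946  -0.20689868 -13.52978046]
```

>>> carry_out(deltas=[{"delta_pos": [0, 0, 0], "turn": [0, -0.25, 0], "claw": 0}, {"delta_pos": [0, 0, 0], "turn": [0, 0, 0], "claw": 0}])

```text
time_s: 19.57
position: [0.5707, 0.1671, 0.035]
eef_rot: [3.14, 0.001, -0.236]
wrist_force: [-1.8, -0.5, 1.4]
width: 0.0139
grasp_force: 45.0
```

Run:
```python
from station import r
import numpy as np
s=r.state();print(s["position"],s["wrist_force"],s["moment"],np.degrees(s["eef_rot"]))
```

```text
[0.5707473  0.16711149 0.0350141 ] [-1.83665661 -0.50781519  1.37666756] [ 3.77994129e-02  4.56676625e-01 -1.24848815e-05] [ 1.79929754e+02  7.75887110e-02 -1.35280838e+01]
```

>>> carry_out(deltas=[{"delta_pos": [-0.2, 0, 0.2], "turn": [0, -0.25, 0], "claw": 0}, {"delta_pos": [0, 0, 0], "turn": [0, 0, 0], "claw": 0}])

```text
time_s: 19.73
position: [0.5707, 0.1671, 0.035]
eef_rot: [3.14, 0.005, -0.236]
wrist_force: [-4.3, 0.6, 5.9]
width: 0.014
grasp_force: 45.0
```

Run:
```python
from station import r,camera
from h import *
s=r.state();print(s["position"],s["wrist_force"],s["moment"],np.degrees(s["eef_rot"]))
d=camera("side");np.save("pics/side7.npy",d,allow_pickle=True)
cv2.imwrite("pics/s7.png",cv2.resize(d["color"][135:235,205:305],None,fx=6,fy=6,interpolation=cv2.INTER_CUBIC))
```

```text
[0.57067795 0.167141   0.03499363] [-4.33143327  0.58691536  5.90194308] [-0.23889226  0.54370065 -0.04768802] [179.93369023   0.30524494 -13.52936264]
```

View pics/s7.png

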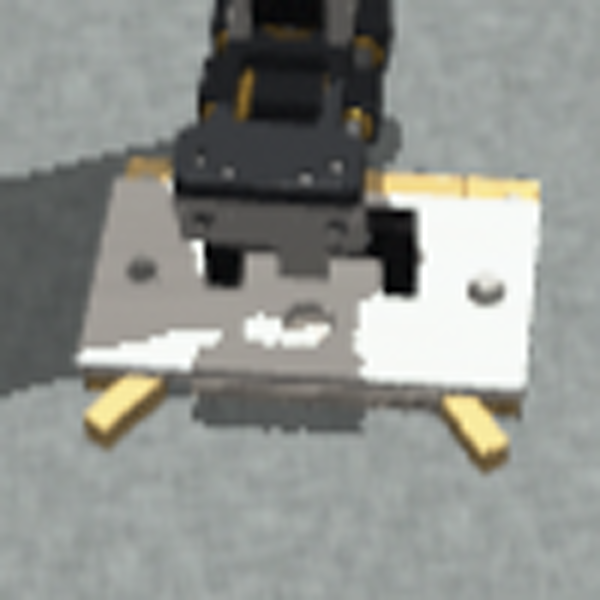

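The plate is seated on the jig with pins showing in both holes at (142,270) and (487,288). I'll relax the grip, then open.

>>> carry_out(deltas=[{"delta_pos": [0, 0, 0], "turn": [0, 0, 0], "claw": 0}, {"delta_pos": [0, 0, 0], "turn": [0, 0, 0], "claw": 0}, {"delta_pos": [0, 0, 0], "turn": [0, 0, 0], "claw": 0}], squeeze=4)

```text
time_s: 20.03
position: [0.5708, 0.1671, 0.035]
eef_rot: [3.141, 0.005, -0.236]
wrist_force: [-2.5, -1.1, 5.0]
width: 0.014
grasp_force: 4.0
```

>>> carry_out(deltas=[{"delta_pos": [0, 0, 0], "turn": [0, 0, 0], "claw": 0.2}, {"delta_pos": [0, 0, 0], "turn": [0, 0, 0], "claw": 0.3}, {"delta_pos": [0, 0, 0], "turn": [0, 0, 0], "claw": 0.4}, {"delta_pos": [0, 0, 0], "turn": [0, 0, 0], "claw": 0.5}, {"delta_pos": [0, 0, 0], "turn": [0, 0, 0], "claw": 0.5}, {"delta_pos": [0, 0, 0], "turn": [0, 0, 0], "claw": 0.5}, {"delta_pos": [0, 0, 0], "turn": [0, 0, 0], "claw": 0.5}, {"delta_pos": [0, 0, 0], "turn": [0, 0, 0], "claw": 0.5}])

```text
time_s: 20.7
position: [0.5705, 0.1671, 0.0345]
eef_rot: [3.14, 0.006, -0.236]
wrist_force: [0.2, -0.4, -0.0]
width: 0.047
grasp_force: 0.0
```

Released and the force is zero. I'll rise straight up, then back away to see.

>>> carry_out(deltas=[{"delta_pos": [0, 0, -5], "turn": [0, 0, 0], "claw": 0.5}, {"delta_pos": [0, 0, -15], "turn": [0, 0, 0], "claw": 0.5}, {"delta_pos": [0, 0, -25], "turn": [0, 0, 0], "claw": 0.5}, {"delta_pos": [0, 0, -25], "turn": [0, 0, 0], "claw": 0.5}, {"delta_pos": [0, 0, -25], "turn": [0, 0, 0], "claw": 0.5}, {"delta_pos": [0, 0, -25], "turn": [0, 0, 0], "claw": 0.5}, {"delta_pos": [-20, 0, -20], "turn": [0, 0, 0], "claw": 0.5}, {"delta_pos": [-25, 15, 0], "turn": [0, 0, 0], "claw": 0.5}, {"delta_pos": [-25, 25, 0], "turn": [0, 0, 0], "claw": 0.5}, {"delta_pos": [-25, 25, 0], "turn": [0, 0, 0], "claw": 0.5}])

```text
time_s: 21.53
position: [0.4623, 0.1259, 0.1754]
eef_rot: [3.14, 0.005, -0.235]
wrist_force: [0.8, -0.6, 0.5]
width: 0.0469
grasp_force: 0.0
```

>>> carry_out(deltas=[{"delta_pos": [-20, 28, 0], "turn": [0, 0, 0], "claw": 0.5}, {"delta_pos": [-15, 28, 0], "turn": [0, 0, 0], "claw": 0.5}, {"delta_pos": [0, 28, 0], "turn": [0, 0, 0], "claw": 0.5}, {"delta_pos": [0, 28, 0], "turn": [0, 0, 0], "claw": 0.5}, {"delta_pos": [0, 25, 0], "turn": [0, 0, 0], "claw": 0.5}, {"delta_pos": [0, 0, 0], "turn": [0, 0, 0], "claw": 0.5}])

```text
time_s: 22.03
position: [0.3969, -0.0015, 0.1761]
eef_rot: [3.14, 0.004, -0.239]
wrist_force: [-0.5, 0.4, 0.3]
width: 0.0472
grasp_force: 0.0
```

Run:
```python
from station import r,camera
from h import *
c=camera("top");np.save("pics/top8.npy",c,allow_pickle=True)
d=camera("side");np.save("pics/side8.npy",d,allow_pickle=True)
f=lambda I,k:cv2.resize(I,None,fx=k,fy=k,interpolation=cv2.INTER_CUBIC)
cv2.imwrite("pics/f8.png",np.vstack([np.hstack([f(c["color"][185:260,200:300],4),f(d["color"][140:215,205:305],4)]),np.hstack([f(c["color"],400/560),f(d["color"],400/560)])]))
s=r.state();print(s["time_s"],s["position"],s["wrist_force"])
```

```text
22.1333 [0.39771622 0.00079242 0.17602431] [1.07125762 0.63820103 0.00744994]
```

View pics/f8.png

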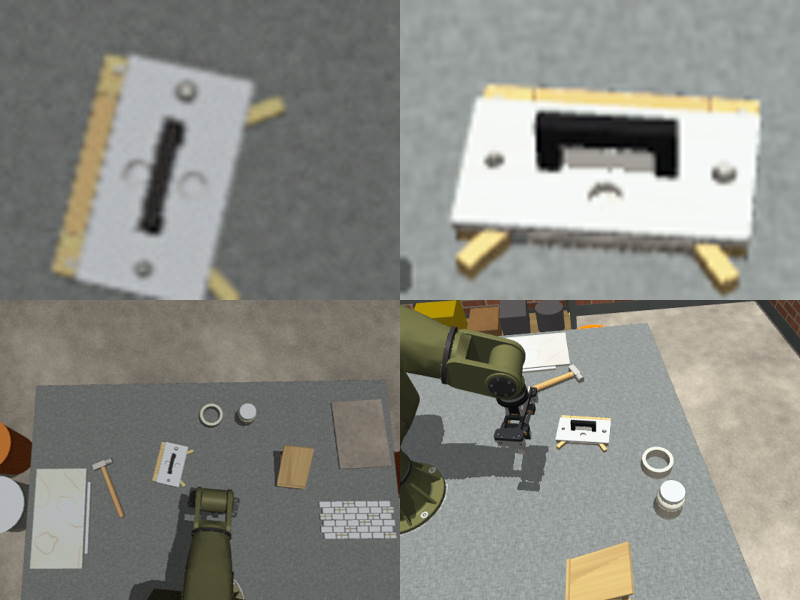

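Template is flush with both pins through its holes (top crop (186,90), (143,268)), the tile shows beneath it, and the bystanders are undisturbed. I'll hand it in.

```bash
python3 -c "
from station import r
print(r.hand_in())"
```

```text
the job is handed in; nothing more can be done
None
```

The tile is home against the stop, the template lies flush over both pins and has been released, and the job was handed in at about 22 s with the other things on the bench undisturbed.

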